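Load the tube rack past the spring gate

ROBOT

A 6-joint arm with a two-finger parallel gripper is mounted at the origin on the work surface. World frame = base frame: x ahead of the robot, y to its left, z up, the work surface at z = 0. Lengths are in m, angles in rad, forces in N, time in s.
With the tool pointing down it reaches from about 0.35 to 0.975 m from the base axis. Payload 4.9 kg.
Tool frame: the origin (TCP) lies at the very end of the fingers, on their centre line; the grasp point (between the pads) lies 19 mm behind it (ctrl.pinch_z is the distance from the TCP to the grasp point, in m); z points along the fingers, y is the direction in which the jaws open and shut (so a half turn about z gives the same grasp; the last joint's range is limited). The gripper opens to 85 mm and grips with 20 to 120 N. Pads are 22 mm wide; open, the fingers measure 114 mm over their backs; the gripper's body (76 mm by 85 mm) begins 54 mm behind the grasp point. The pads swing forward as they close: fully open they stand 13 mm farther back than shut.
Start: joints at [1.124, 0.053, 1.613, -0, 1.476, -0.119], TCP at [0.201, 0.592, 0.231] pointing down, gripper open.
Joint ranges: [-3.01, 3.01], [-1.01, 2.22], [0.06, 2.58], [-1.02, 4.17], [0.09, 2.62], [-3.14, 3.14]. Speed limits (rad/s): [2.57, 2.57, 3.14, 3.14, 3.14, 3.14].

INTERFACE

Orientations are given as a rotation vector (axis times angle).
In Python, from station import ctrl gives the robot as it stands.
- The arm moves only by the tool carry_out, never from a script. Its argument "series" is a list of rows, each a list of 7 numbers: the shift along the world's x, y, z each as a share of 0.025 m, from -1 to 1, then the turn, a rotation vector about the world's x, y, z each as a share of 0.1 rad, from -1 to 1, then the opening, from 0 (shut) to 1 (fully open). A call has 1 to 12 rows; each row shifts and turns the commanded pose from where the row before left it; what a row does not reach is not made up. A row lasts 1/10 s, in which the tool goes at most 50 mm and 8.59 degrees, less where a joint would pass 70% of its speed; a pose out of reach is approached as far as the arm can. A call with a number of a shift or a turn outside -1 to 1 is refused whole. A call with a gripper value outside its range is refused whole. The fingers move at their own pace and stop on an object; "grip_force" is the grip in N (left out, the last holds). Time passes only in rows, so rows that do not move let the fingers close. It gives the time, the measured TCP pose, the force and the opening at its end, in the units of the state.
- ctrl.get_obs(): the state, without advancing time (a new reading comes with each control period).
- ctrl.get_image(name): name is "scene" or "top" or "wrist"; returns a dict with "frame" (384x512x3 uint8, blue, green, red), "fx", "fy", "cx", "cy" (pixels), "k1" (the pictures are not rectified: a ray, as slopes to the right and down, at radius r is drawn at 1 + k1 r^2 times it, then the intrinsics apply), "R" (3x3) and "t" (3): a world point X has camera coordinates R X + t; the wrist camera has in their place "hand_eye" (4x4, takes a point from camera to tool coordinates, whose origin is the TCP and whose axes are the flange's). Camera axes: x right, y down, z forward; pixel columns grow to the right and rows downward; lengths in m; the calibration is good to about 2 mm. A picture is of the moment at which its call begins: read the wrist's pose just before it. There is no depth.
- ctrl.finish_job(): hands the job in, once; it reports no verdict.
Trained networks look in a picture, given as the dict that the camera call returned (one of the last four; its "shot" number tells which), for a name from the list of things; names that differ only in an ending like _2 or _b are one class to them, and where a whole thing is asked for, a point or a joint stands for the part that bears it (a point fixed in the world has none). Each returns a list of dicts, best first, with "p" (0 to 1); they miss things now and then, are a little off and sometimes report something else, mostly with a low value. They report only what shows in the picture. A call takes as long as a camera call. They do not tell look-alikes from the thing itself.
- ctrl.trace(picture, name): "mask" (384x512 bool, what is visible of it) and "rect" ([left, top, width, height] as shares, 0 to 1, of the picture: columns of its width, rows of its height, round what is visible of it).
- ctrl.mark_of(picture, name): "position" ([column, row] as shares, 0 to 1, of the picture: columns of its width, rows of its height: a listed point, or the origin of a listed thing).
The state is a dict: "t": time; "q": joint angles; "dq": joint speeds; "effort": joint torques, N m; "tool_pos": TCP position; "tool_rot": TCP orientation; "contact_force": force on the tool from outside, world axes, zero at the start; "wrist_torque": the same for the moment, N m; "opening": finger opening in m.
Only numpy, scipy, OpenCV 4.12 (cv2) and the standard library are available. Lean on these libraries where they do the work, as an engineer would, in place of code of your own. Each camera call takes 0.05 s, during which the arm holds its last target.

TASK

Load the tube rack into the instrument: press the long treadle beside the chute down with one fingertip to raise the spring gate, and keep it down while the other finger pushes the rack by the upright plate at its rear, under the raised gate and fully home against the end stop; then let go so that the gate shuts behind the tubes. Only push: do not grip, lift or tip the rack, and never let the gate touch it. Leave everything else on the bench alone.

Things in the scene. Friction and masses are not known exactly. Their poses are not given: they have to be found in the camera images.
- lane: Fixed open-topped aluminium chute leading to a dark instrument casing. Origin: on the table, on the chute's centre line. +y = loading direction; +x = across, the treadle's side, away from the robot. In mm here: floor top z 6; inside width 58; side walls 5 thick, tops z 36; chute y -160 (open end) to end stop face y 227; gate blade at y 117.5 to 122.5; casing from y 239, 95 tall.
- rack: White plastic tube rack, loose in the chute, 0.15 to 0.31 kg. Origin: centre of underside; +y = front. Base 50 x 180 x 6 mm (y -90 to 90). Tube block y -5 to 90, its eight black caps reach z 36 mm. Behind it the bare base, ending in an upright push plate 50 wide, 60 tall, y -90 to -84. Front starts 12 to 48 mm short of the blade. Fully home its origin is at lane y 137 mm.
- push_face (a point): Centre of the rear face of the rack's upright push plate (50 wide, 60 tall), 40 mm above the rack's underside, at rack y -90 mm; push here along the lane's +y.
- stop_face (a point): Point on the end stop's face, at the chute's centre line, 20 mm above the table, lane y 227 mm. The rack is home when its front meets it; the blade then stands just behind the tube block, over the bare base.
- gate (a joint): Gate hinge angle (rad): 0 shut (blade down in the chute), 0.9 stop (fully up); from 0.70 the blade clears the tube caps. The axis is parallel to the chute, so the rack cannot push the gate open. A spring shuts it when let go: pressing the treadle 32 mm out from the shaft takes about 3 N at first, 5 N fully down, alike all along its length.
- treadle (a point): Point on top of the treadle at mid-length (lane (66, -52.5, 66) mm when shut). The treadle is a steel plate along the chute's +x side, turning with the gate, 46 wide, 265 long (lane y -185 to 80), 5 mm thick, reaching 4 to 50 mm out from the shaft. At gate angle q it rises outward at 0.384 - q rad. Top at lane x 66 mm: z 66 shut, about 39 at q 0.8. A fingertip pressing it down can slide along it.
- shaft (a point): Point on the gate's hinge axis at lane (34, 0, 50) mm. The shaft, 8 mm thick, runs along the lane's y at this height, above the chute's side wall, between two posts 56 mm tall, 10 mm long, at lane y -196 and 138 mm.
- blade (a point): Middle of the lower edge of the gate's steel blade and arm, turning with the gate. Shut, the blade hangs in the chute at lane x -20 to 3, y 117.5 to 122.5, z 22 to 52 mm, above the rack's base (top z 12) but in the way of its tube block. Raised, it reaches about z 100 mm.
- flask_a: Bystander, to be left alone: a conical flask wrapped in foil with a bung, 80 mm wide, 136 mm tall. Origin: centre of its underside.
- flask_b: Bystander, to be left alone: a conical flask wrapped in foil with a bung, 80 mm wide, 136 mm tall. Origin: centre of its underside.
- stopper: Bystander, to be left alone: a loose rubber bung, 36 mm wide, 30 mm tall. Origin: centre of its underside.
- dish: Bystander, to be left alone: a covered glass dish, 94 mm wide, 15 mm tall. Origin: centre of its underside.
- bottle: Bystander, to be left alone: a small amber bottle, 44 mm wide, 85 mm tall. Origin: centre of its underside.
- beaker: Bystander, to be left alone: a glass beaker, 66 mm wide, 75 mm tall. Origin: centre of its underside.
- spare: Bystander, to be left alone: an empty plain tube block 60 x 110 x 30 mm with eight holes, not the rack to load. Origin: centre of its underside.
Mind the look-alikes: they are no part of the job. What is shaped like the rack but green or pink is not meant.

How it is judged:
On the way, in this order (a step that is already met when the one before it is completed fails the run):
1. a finger on the treadle holds the gate raised while the rack is still short of the gate (contact force between the fingers and gate above 0.5 N and value of joint gate above 0.6 rad and y of rack in the frame of lane below 0.03 m), for 0.1 s.
2. the rack is passing under the gate, pushed by a finger, with the treadle still held down by a finger (contact force between the fingers and gate above 0.5 N and contact force between the fingers and rack above 0.02 N and value of joint gate above 0.6 rad and y of rack in the frame of lane between 0.05 and 0.12 m), for 0.1 s.
At the end, for the whole second after the job is handed in: The rack lies flat in the chute, straight within 0.08 rad, its front within 6 mm of the end stop, at rest; the gate is shut (below 0.06 rad) behind the tube block and let go (y of rack in the frame of lane above 0.131 m and z of rack in the frame of lane below 0.009 m and angle between the y axis of rack and the y axis of lane, either way round below 0.08 rad and value of joint gate below 0.06 rad and linear speed of rack below 0.01 m/s); the robot touches nothing.
It fails at once if the gate touches the rack (over 0.5 N) (contact force between gate and rack above 0.5 N).
It fails at once if the rack is lifted (over 10 mm off the chute floor) or tipped (over 0.15 rad) (z of rack in the frame of lane above 0.016 m or angle between rack's own z axis and vertical above 0.15 rad).
It fails at once if a bystander is moved by more than 15 mm (distance of any of flask_a, flask_b, stopper, dish, bottle, beaker, spare from where it was at the start of the episode above 0.015 m).
It also fails if it takes over 42 s, if anything falls off the work surface, if the arm or the gripper's body presses on something with over 40 N, if the wrist force passes 120 N, or if a joint passes its speed limit or range.

## Working session

There is one attempt and no reset: what is moved stays moved. The work goes in short steps, Python scripts to look and compute and a tool call to move; the robot and the scene stay as the last step left them, time stands still between calls to the robot, and variables do not carry over. Pictures are saved under pics/ and viewed, and the job is handed in when it is done.

Besides the shell and the picture viewer there is one more tool, called after ">>>" by a JSON object that holds its "fn" and its "kwargs". carry_out: Moves the arm, as the interface text tells. Shift numbers are shares of 0.025 m and turn numbers shares of 0.1 rad, none past 1 either way. Its arguments: {"type":"object","properties":{"series":{"type":"array"},"grip_force":{"type":"number"}},"required":["series"]}

```bash
ls; mkdir -p pics
python3 - <<'E'
from station import ctrl
import cv2,pickle
o=ctrl.get_obs();print(o)
for n in ["scene","top"]:
    p=ctrl.get_image(n);cv2.imwrite(f"pics/{n}0.png",p["frame"]);pickle.dump(p,open(f"pics/{n}0.pkl","wb"))
    print(n,{k:v for k,v in p.items() if k!="frame"})
    for k in ["lane","rack","push_face","stop_face","gate","treadle","shaft","blade","flask_a","stopper","dish","bottle","beaker","spare"]:
        try:
            m=ctrl.mark_of(p,k); print(k,[( [round(m_["position"][0]*512),round(m_["position"][1]*384)],round(m_["p"],2)) for m_ in m])
        except Exception as e: print(k,e)
E
```

```text
pics
{'t': 0.0, 'q': array([ 1.12397495e+00,  5.33732054e-02,  1.61431748e+00, -5.09998222e-05,
        1.47604624e+00, -1.19024715e-01]), 'dq': array([-0.00158227,  0.0001097 ,  0.00164748, -0.0008782 ,  0.00109464,
       -0.00196909]), 'effort': array([-1.53764693e-03, -3.93680012e+01, -3.70174456e+01, -2.48967217e-04,
        6.92815811e-03, -1.54498984e-06]), 'tool_pos': array([0.20096947, 0.59112345, 0.23003889]), 'tool_rot': array([-0.51250207, -3.09894835,  0.003256  ]), 'contact_force': array([ 0.58261899, -0.70074961, -0.34736776]), 'wrist_torque': array([-0.00181227,  0.04859202,  0.03765263]), 'opening': 0.08528026612616868}
scene {'fx': 412.47720895735665, 'fy': 412.47720895735665, 'cx': 257.31531887822894, 'cy': 191.44827479760968, 'k1': -0.05216595757484403, 'R': array([[ 0.82651997,  0.56278424, -0.01177429],
       [ 0.33259297, -0.50511661, -0.79639132],
       [-0.45414387,  0.65431728, -0.60466705]]), 't': array([-0.42655376, -0.07872887,  1.32687146]), 'shot': 1}
lane [([252, 227], 0.97)]
rack [([159, 293], 0.86), ([363, 166], 0.67), ([251, 225], 0.59)]
push_face
[... 939 characters left out ...]
2}
lane [([250, 198], 0.92), ([204, 177], 0.35)]
rack [([256, 201], 0.98), ([339, 214], 0.85), ([359, 144], 0.75), ([138, 166], 0.75), ([354, 271], 0.74)]
push_face [([323, 234], 0.9), ([334, 144], 0.88), ([367, 245], 0.81), ([282, 189], 0.66), ([158, 160], 0.64)]
stop_face [([191, 216], 0.77)]
gate it knows: beaker, blade, bottle, dish, flask, lane, push_face, rack, shaft, spare, stop_face, stopper, treadle
treadle [([261, 175], 0.82)]
shaft [([250, 192], 0.8)]
blade [([221, 209], 0.88)]
flask_a [([212, 159], 0.82), ([252, 144], 0.82)]
stopper [([203, 175], 0.38)]
dish [([272, 229], 0.57)]
bottle [([225, 239], 0.68)]
beaker [([176, 172], 0.59), ([204, 176], 0.28)]
spare [([290, 152], 0.64)]
```

Run:
```python
import cv2
for n in ["scene","top"]:
    f=cv2.imread(f"pics/{n}0.png"); cv2.imwrite(f"pics/{n}0b.png",cv2.resize(f,(800,600),interpolation=cv2.INTER_CUBIC))
f=cv2.imread("pics/top0.png")[120:270,150:350];cv2.imwrite("pics/top0c.png",cv2.resize(f,(800,600),interpolation=cv2.INTER_CUBIC))
```

```text
(no output)
```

View pics/scene0b.png

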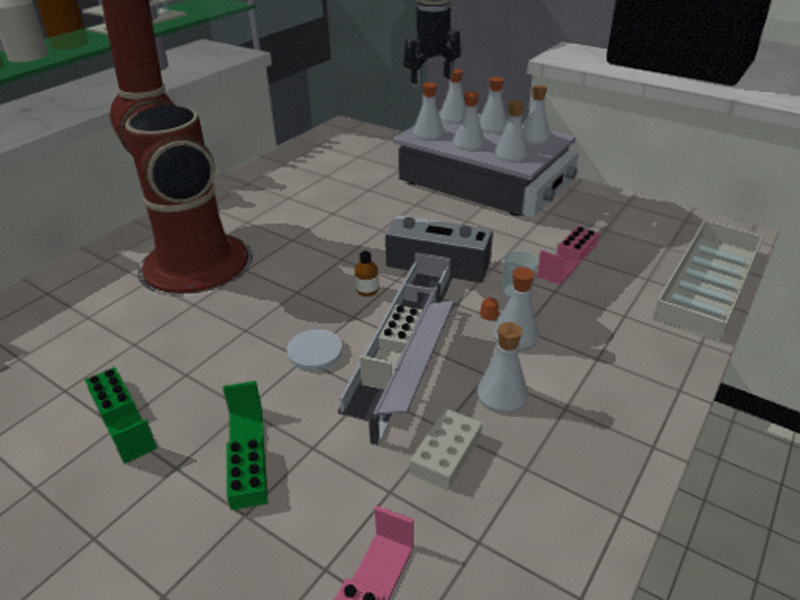

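View pics/top0b.png

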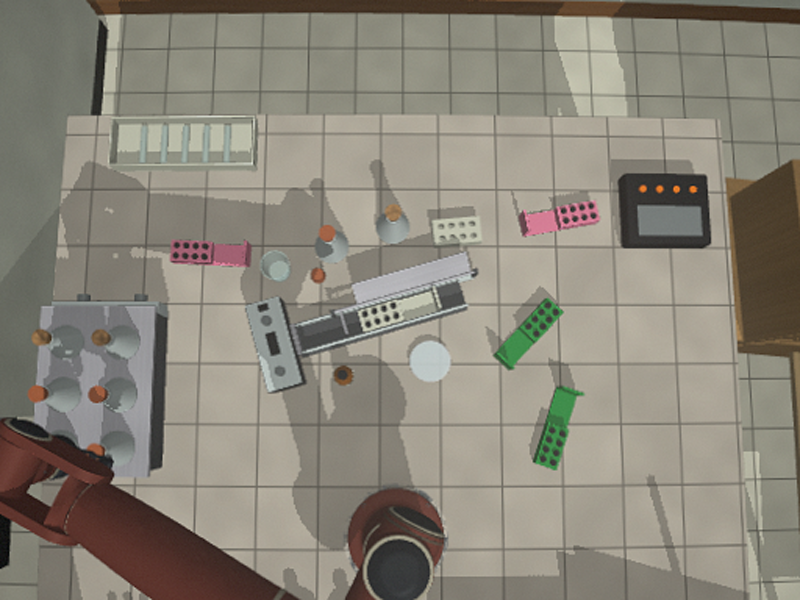

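View pics/top0c.png

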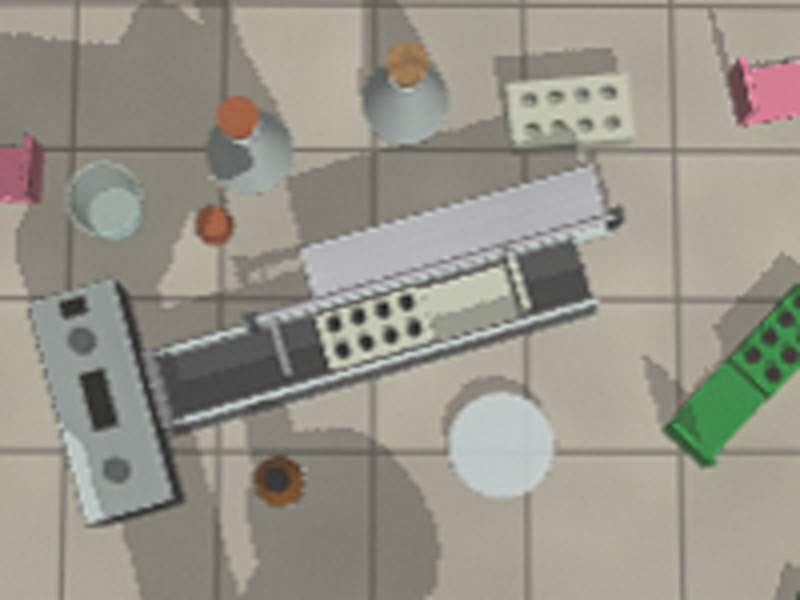

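The white rack at top px (255,200) sits in the chute. The pink and green look-alikes (top px ≈ 135,162; 358,138; 338,213; 356,272) are outside it, so they are not meant. I'll enlarge the chute in both views to pick corners for a lane fit.

Run:
```python
import cv2
f=cv2.imread("pics/top0.png")[155:205,225:315];cv2.imwrite("pics/t1.png",cv2.resize(f,None,fx=8,fy=8,interpolation=cv2.INTER_CUBIC))
f=cv2.imread("pics/top0.png")[175:245,160:250];cv2.imwrite("pics/t2.png",cv2.resize(f,None,fx=8,fy=8,interpolation=cv2.INTER_CUBIC))
f=cv2.imread("pics/scene0.png")[150:290,205:305];cv2.imwrite("pics/s1.png",cv2.resize(f,None,fx=4,fy=4,interpolation=cv2.INTER_CUBIC))
```

```text
(no output)
```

View pics/t1.png

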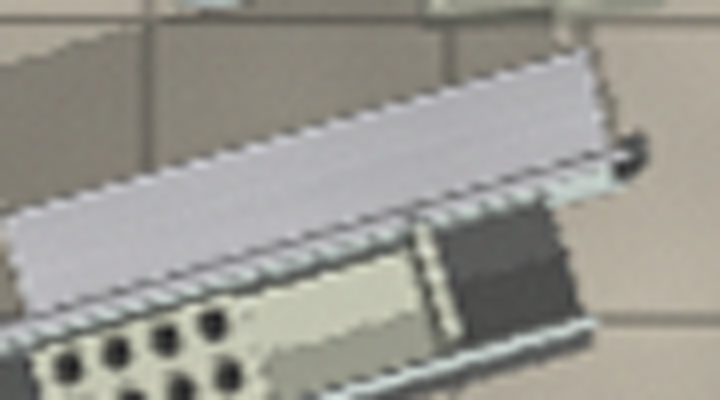

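View pics/t2.png

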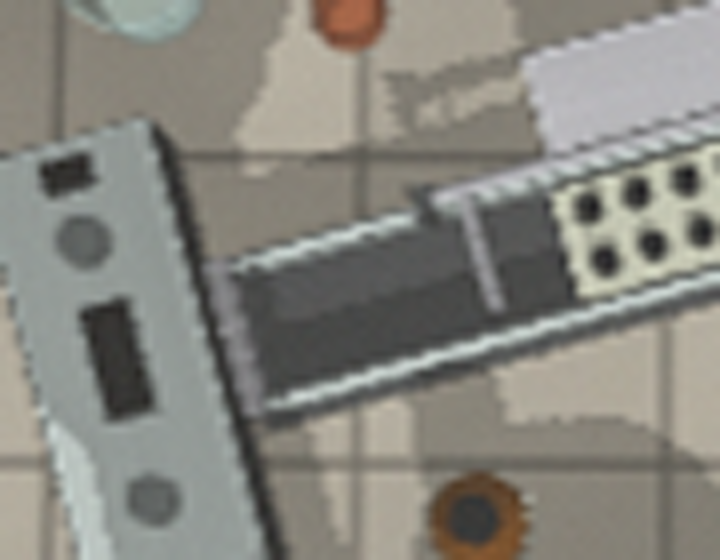

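View pics/s1.png

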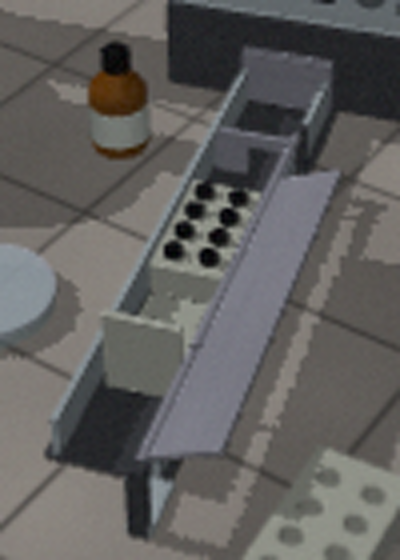

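```bash
cat > h.py <<'E'
import numpy as np,pickle
from scipy.optimize import least_squares
def proj(p,X):
    X=np.atleast_2d(X);c=X@np.array(p["R"]).T+p["t"]
    s=c[:,:2]/c[:,2:];r2=(s**2).sum(1,keepdims=True);s=s*(1+p["k1"]*r2)
    return s*[p["fx"],p["fy"]]+[p["cx"],p["cy"]]
def l2w(L,P):
    P=np.atleast_2d(P)/1000.;c,s=np.cos(L[2]),np.sin(L[2])
    return np.c_[L[0]+c*P[:,0]-s*P[:,1],L[1]+s*P[:,0]+c*P[:,1],P[:,2]]
def w2l(L,W):
    W=np.atleast_2d(W);c,s=np.cos(L[2]),np.sin(L[2]);d=W[:,:2]-L[:2]
    return np.c_[c*d[:,0]+s*d[:,1],-s*d[:,0]+c*d[:,1],W[:,2]]*1000
E
python3 - <<'E'
from h import *
T=pickle.load(open("pics/top0.pkl","rb"));S=pickle.load(open("pics/scene0.pkl","rb"))
t1=lambda u,v:(225+(u+.5)/8-.5,155+(v+.5)/8-.5)
t2=lambda u,v:(160+(u+.5)/8-.5,175+(v+.5)/8-.5)
s1=lambda u,v:(205+(u+.5)/4-.5,150+(v+.5)/4-.5)
ot=(79.5,-185,71);oe=(79.5,80,71);it=(36.8,-185,53.8)
D=[(T,t1(597,325),(-34,-160,36)),(T,t1(585,48),ot),(T,t1(607,150),it),(T,t1(8,215),oe),(T,t2(522,62),oe),
(S,s1(52,418),(-34,-160,36)),(S,s1(222,452),ot),(S,s1(143,458),it),(S,s1(340,172),oe),
(T,(250,192),(34,0,50)),(S,(263,213),(34,0,50)),(T,(261,175),(66,-52.5,66)),(S,(274,223),(66,-52.5,66)),
(T,(221,209),(-8.5,120,22)),(T,(191,216),(0,227,20)),(T,(250,198),(0,0,0)),(S,(252,227),(0,0,0))]
def res(L):return np.concatenate([proj(p,l2w(L,P))[0]-np.array(u) for p,u,P in D])
r=least_squares(res,[.5,0,.25],loss="soft_l1");L=r.x;print(L);print(np.round(res(L).reshape(-1,2),1))
np.save("lane.npy",L)
# rack y
R=[(S,s1(103,316),(-25,-90,66)),(S,s1(185,346),(25,-90,66)),(S,s1(105,382),(-25,-90,12))]
for p,u,P in R:
  f=lambda y:proj(p,l2w(L,(P[0],P[1]+y[0],P[2])))[0]-np.array(u)
  q=least_squares(f,[0.]);print(q.x,q.fun)
for u,yy in[(t1(430,222),-90),(t1(410,222),-84)]:
  f=lambda y:proj(T,l2w(L,(y[1],yy+y[0],66)))[0]-np.array(u)
  q=least_squares(f,[0.,0]);print(q.x)
for nm,z in dict(flaskA=((322,253),0),flaskB=((330,217),0)).items():
  f=lambda y:proj(S,l2w(L,(y[0],y[1],0)))[0]-np.array(z[0])
  print(nm,least_squares(f,[0.,0]).x)
for nm,uv in dict(flA=(212,159),flB=(252,144),stopper=(203,175),dish=(272,229),bottle=(225,239),spare=(290,152)).items():
  f=lambda y:proj(T,l2w(L,(y[0],y[1],0)))[0]-np.array(uv)
  print(nm,least_squares(f,[0.,0]).x)
E
```

```text
[ 5.02132368e-01 -1.15843770e-04  2.81860655e-01]
[[ 0.5 -0.2]
 [ 0.5  0. ]
 [ 0.7 -0.2]
 [-0.8 -0.1]
 [-0.  -1. ]
 [-0.4 -0.4]
 [-0.2 -0.9]
 [ 1.3 -1.3]
 [ 0.8 -1.3]
 [ 0.7 -3.6]
 [ 2.1 -0.3]
 [ 1.7 -0.2]
 [-2.7  0.5]
 [ 0.3  1.4]
 [ 0.5  0.5]
 [ 3.2  1.6]
 [ 1.  -2.4]]
[-8.56287889] [-0.83271524 -0.46663125]
[-16.90460796] [-2.8182465  -1.40661575]
[-10.69795065] [-0.48805651 -0.26012846]
[-7.04029323 25.82343149]
[-4.70839025 28.2142535 ]
flaskA [195.54496294 -48.64639436]
flaskB [190.21029565  91.57168748]
flA [184.59355401 102.48789741]
flB [198.38159758 -53.08278041]
stopper [136.50698369 149.52787144]
dish [-120.10227524  -35.04229765]
bottle [-107.83782131  135.45103754]
spare [ 131.37373489 -178.3582627 ]
```

Run:
```python
from station import ctrl
from h import *
import cv2
from scipy.spatial.transform import Rotation as Ro
p=ctrl.get_image("wrist");cv2.imwrite("pics/w0.png",cv2.resize(p["frame"],(800,600)))
print(p["hand_eye"],p["fx"],p["k1"])
o=ctrl.get_obs();R=Ro.from_rotvec(o["tool_rot"]).as_matrix();print(R.round(3))
L=np.load("lane.npy");w=l2w(L,(33,-124,200))[0];print("target",w,"delta",w-o["tool_pos"])
ya=np.arctan2(R[1,1],R[0,1]);print("yaw tool y",ya,"turn z",L[2]-ya)
```

```text
[[ 2.68221227e-05 -9.64300880e-01 -2.64809012e-01  6.65935352e-02]
 [ 9.99999875e-01 -1.06515075e-04  4.89162734e-04 -1.23366239e-03]
 [-4.99906207e-04 -2.64808992e-01  9.64300756e-01 -1.42699638e-01]
 [ 0.00000000e+00  0.00000000e+00  0.00000000e+00  1.00000000e+00]] 309.941017277856 -0.017171827838894847
[[-0.947  0.322 -0.   ]
 [ 0.322  0.947 -0.   ]
 [ 0.    -0.    -1.   ]]
target [ 0.56831995 -0.11004402  0.2       ] delta [ 0.36708128 -0.70173925 -0.0313136 ]
yaw tool y 1.2429466698609195 turn z -0.9610860146955014
```

View pics/w0.png

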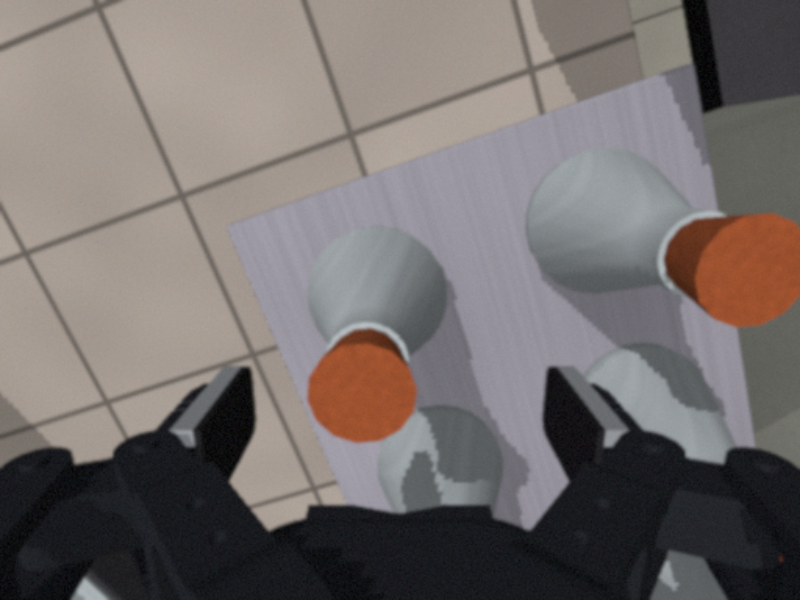

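The wrist view shows the tool sitting just above the shaker's flasks, with bungs at about (360,390) and (745,270). I'll raise it first, then travel.

>>> {"fn": "carry_out", "kwargs": {"series": [[0,0,1,0,0,0,0.65],[0,0,1,0,0,0,0.65],[0,0,1,0,0,0,0.65],[0,0,1,0,0,0,0.65],[0.245,-0.468,0,0,0,0,0.65],[0.489,-0.936,0,0,0,-0.4,0.65],[0.489,-0.936,0,0,0,-0.4,0.65],[0.489,-0.936,0,0,0,-0.4,0.65],[0.489,-0.936,0,0,0,-0.4,0.65],[0.489,-0.936,0,0,0,-0.4,0.65],[0.489,-0.936,0,0,0,-0.4,0.65],[0.489,-0.936,0,0,0,-0.4,0.65]]}}

```text
t: 2.65
tool_pos: [0.2931, 0.4144, 0.3299]
tool_rot: [-0.943, -2.996, 0.003]
contact_force: [-0.3, -0.3, -0.5]
opening: 0.0553
```

>>> {"fn": "carry_out", "kwargs": {"series": [[0.489,-0.936,0,0,0,-0.4,0.65],[0.489,-0.936,0,0,0,-0.4,0.65],[0.489,-0.936,0,0,0,-0.4,0.65],[0.489,-0.936,0,0,0,-0.4,0.65],[0.489,-0.936,0,0,0,-0.4,0.65],[0.489,-0.936,0,0,0,-0.4,0.65],[0.489,-0.936,0,0,0,-0.4,0.65],[0.489,-0.936,0,0,0,-0.4,0.65],[0.489,-0.936,0,0,0,-0.4,0.65],[0.489,-0.936,0,0,0,-0.4,0.65],[0.489,-0.936,0,0,0,-0.4,0.65],[0.489,-0.936,0,0,0,-0.4,0.65]]}}

```text
t: 3.85
tool_pos: [0.4394, 0.1339, 0.33]
tool_rot: [-1.628, -2.686, 0.002]
contact_force: [0.4, -0.6, -0.2]
opening: 0.0557
```

>>> {"fn": "carry_out", "kwargs": {"series": [[0.489,-0.936,0,0,0,-0.4,0.65],[0.489,-0.936,0,0,0,-0.4,0.65],[0.489,-0.936,-0.5,0,0,-0.4,0.65],[0.489,-0.936,-0.5,0,0,-0.4,0.65],[0.489,-0.936,-0.5,0,0,-0.4,0.65],[0.489,-0.936,-0.5,0,0,-0.01,0.65],[0.489,-0.936,-0.5,0,0,0,0.65],[0.489,-0.936,-0.5,0,0,0,0.65],[0.489,-0.936,-0.5,0,0,0,0.65],[0.489,-0.936,-0.5,0,0,0,0.65],[0.245,-0.468,0,0,0,0,0.65],[0,0,0,0,0,0,0.65]]}}

```text
t: 5.05
tool_pos: [0.5676, -0.1114, 0.2303]
tool_rot: [-1.889, -2.508, 0.001]
contact_force: [-0.8, 0.1, 0.8]
opening: 0.0555
```

```bash
cat >> h.py <<'E'
from scipy.spatial.transform import Rotation as Ro
def wristcal(p,o):
    H=np.eye(4);H[:3,:3]=Ro.from_rotvec(o["tool_rot"]).as_matrix();H[:3,3]=o["tool_pos"]
    C=np.linalg.inv(H@np.array(p["hand_eye"]));q=dict(p);q["R"]=C[:3,:3];q["t"]=C[:3,3];return q
E
python3 - <<'E'
from station import ctrl
from h import *
import cv2
L=np.load("lane.npy")
o=ctrl.get_obs();p=ctrl.get_image("wrist");
for k in ["push_face","treadle","shaft","blade","stop_face"]:
    print(k,[(np.round(np.array(m["position"])*[512,384],1),round(m["p"],2)) for m in ctrl.mark_of(p,k)])
q=wristcal(p,o);pickle.dump(q,open("pics/w1.pkl","wb"))
f=p["frame"].copy();cv2.imwrite("pics/w1.png",f);
f=cv2.resize(f,(800,600),interpolation=cv2.INTER_CUBIC)
for P in [(-34,-160,36),(34,-160,36),(79.5,-185,71),(79.5,80,71),(36.8,80,53.8),(-34,100,36),(-25,-98,66),(25,-98,66),(-25,-92,66),(25,-92,66),(0,0,6),(0,-160,6)]:
    u=proj(q,l2w(L,P))[0];u=(u+.5)*800/512
    if abs(u).max()<2000: cv2.drawMarker(f,tuple(int(a) for a in u),(0,0,255),0,14,1)
cv2.imwrite("pics/w1b.png",f)
E
```

```text
push_face [(array([322.8, 326.2]), 0.92), (array([225.6, 139.7]), 0.91), (array([ 77.6, 226.6]), 0.65), (array([ 12.6, 321.8]), 0.63)]
treadle [(array([290.1,  94. ]), 0.59)]
shaft [(array([257.8,  38.8]), 0.75)]
blade []
stop_face [(array([226.3, 137.7]), 0.69)]
```

View pics/w1b.png

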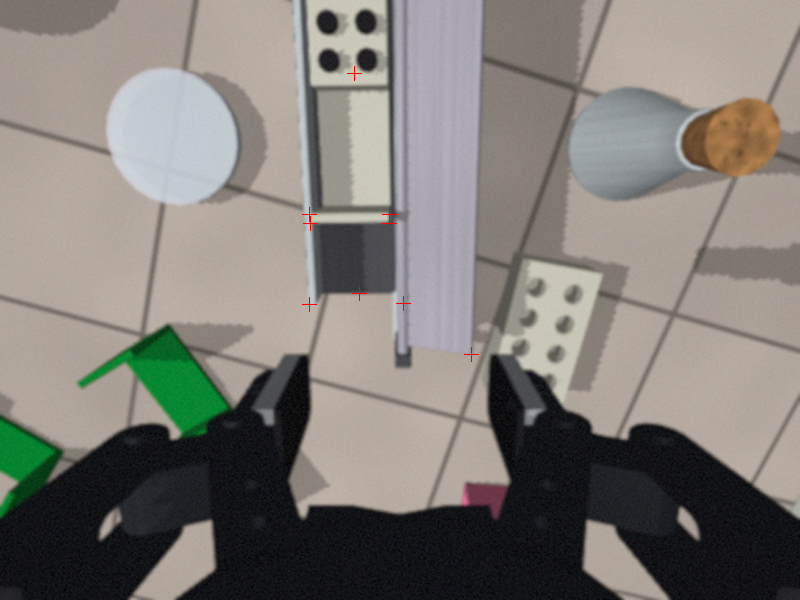

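Run:
```python
import cv2
f=cv2.imread("pics/w1.png")
cv2.imwrite("pics/w1c.png",cv2.resize(f[100:240,180:320],None,fx=5,fy=4.2,interpolation=cv2.INTER_CUBIC))
cv2.imwrite("pics/w1d.png",cv2.resize(f[0:140,180:320],None,fx=5,fy=4.2,interpolation=cv2.INTER_CUBIC))
```

```text
(no output)
```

View pics/w1c.png

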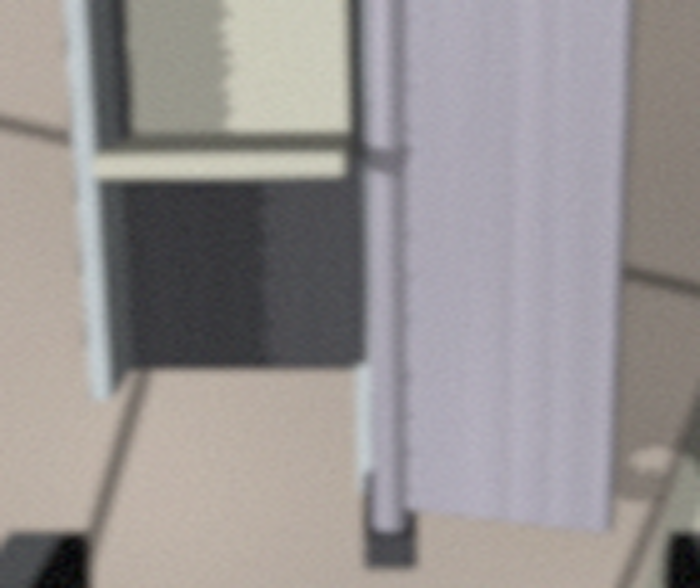

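View pics/w1d.png

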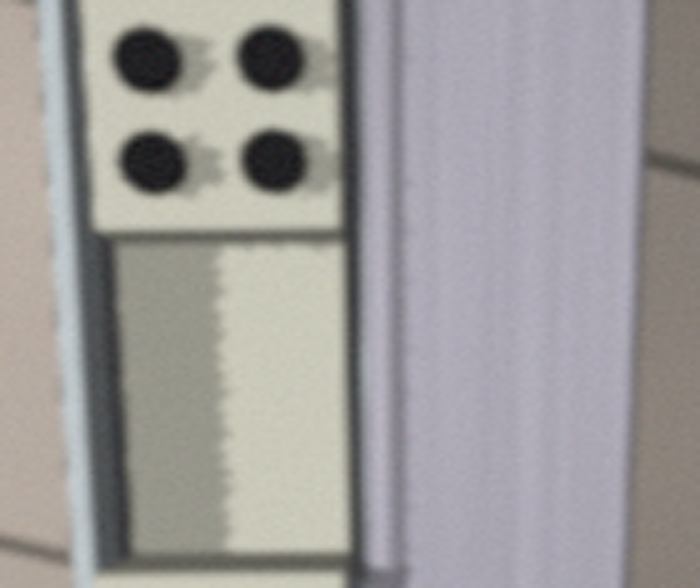

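Run:
```python
from h import *
q=pickle.load(open("pics/w1.pkl","rb"));L0=np.load("lane.npy")
c=lambda u,v,o=100:np.array((180+(u+.5)/5-.5,o+(v+.5)/4.2-.5))
D=[(c(93,400),(-34,-160,36)),(c(609,530),(79.5,-185,71)),(c(410,512),(36.8,-185,53.8)),(c(250,367),(None,-160,6)),
 (c(38,5,0),(-34,None,36)),(c(647,5,0),(79.5,None,71)),(c(70,100),(-34,None,36)),(c(627,150),(79.5,None,71))]
R=[(c(97,182),(-25,-90,66)),(c(347,178),(25,-90,66)),(c(97,153),(-25,-84,66)),(c(347,150),(25,-84,66)),(c(96,232,0),(-25,-5,None)),]
def res(v):
    L=v[:3];o=[]
    for u,P in D:
        P=np.array([0 if a is None else a for a in P],float);e0=D
        w=proj(q,l2w(L,P))[0]-u
        Pn=[d for d in D if d[0] is u][0][1]
        if Pn[0] is None:o.append(w[1])
        elif Pn[1] is None:
            # slide along y: use two-point line distance
            Q=P.copy();Q[1]=-120;a=proj(q,l2w(L,Q))[0];Q[1]=-20;b=proj(q,l2w(L,Q))[0]
            t=(b-a)/np.linalg.norm(b-a);d=u-a;o.append(t[0]*d[1]-t[1]*d[0])
        else:o+=list(w)
    for u,P in R[:4]:o+=list(proj(q,l2w(L,(P[0]+v[4],P[1]+v[3],P[2])))[0]-u)
    return np.array(o)
r=least_squares(res,[*L0,-8,0]);print(r.x,L0);print(r.fun.round(1))
np.save("lane2.npy",r.x[:3])
o=q
```

```text
[ 5.01829628e-01 -7.67932833e-04  2.89439530e-01 -6.97278563e+00
  5.63620641e-01] [ 5.02132368e-01 -1.15843770e-04  2.81860655e-01]
[ 0.  -0.1  0.6  0.5 -0.7 -0.9  0.5  0.4 -0.1 -0.4  0.1 -0.2 -0.6  0.4
 -0.1 -0.5  0.2  0.3  0.4]
```

Run:
```python
from station import ctrl
from h import *
L=np.load("lane2.npy");o=ctrl.get_obs();R=Ro.from_rotvec(o["tool_rot"]).as_matrix()
print("lane pos",w2l(L,o["tool_pos"]),"yaw err",L[2]-np.arctan2(R[1,1],R[0,1]),"z",R[:,2])
print("delta to (33,-123)",l2w(L,(33,-123,0))[0]-o["tool_pos"])
print("lane y dir",-np.sin(L[2]),np.cos(L[2]))
```

```text
lane pos [[  32.3928734  -123.05859527  232.17031517]] yaw err 0.0062862279744015925 z [ 1.24100173e-03 -2.79330718e-04 -9.99999191e-01]
delta to (33,-123) [ 5.65148584e-04  2.29441051e-04 -2.32170315e-01]
lane y dir -0.28541511356035304 0.9584039925581126
```

>>> {"fn": "carry_out", "kwargs": {"series": [[0.02,0.01,-1,0,0,0.06,0.65],[0,0,-1,0,0,0,0.65],[0,0,-1,0,0,0,0.65],[0,0,-1,0,0,0,0.65],[0,0,-1,0,0,0,0.65],[0,0,-0.8,0,0,0,0.65],[0,0,0,0,0,0,0.65]]}}

```text
t: 6.05
tool_pos: [0.566, -0.1087, 0.0831]
tool_rot: [-1.875, -2.513, 0.003]
contact_force: [-0.5, 0.7, -0.5]
opening: 0.0559
```

Run:
```python
from station import ctrl
import cv2
for n in ["wrist","scene"]:
    p=ctrl.get_image(n);f=p["frame"]
    if n=="scene": f=f[130:290,180:330]
    cv2.imwrite(f"pics/{n}2.png",cv2.resize(f,(800,600) if n=="wrist" else (562,600),interpolation=cv2.INTER_CUBIC))
```

```text
(no output)
```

View pics/wrist2.png

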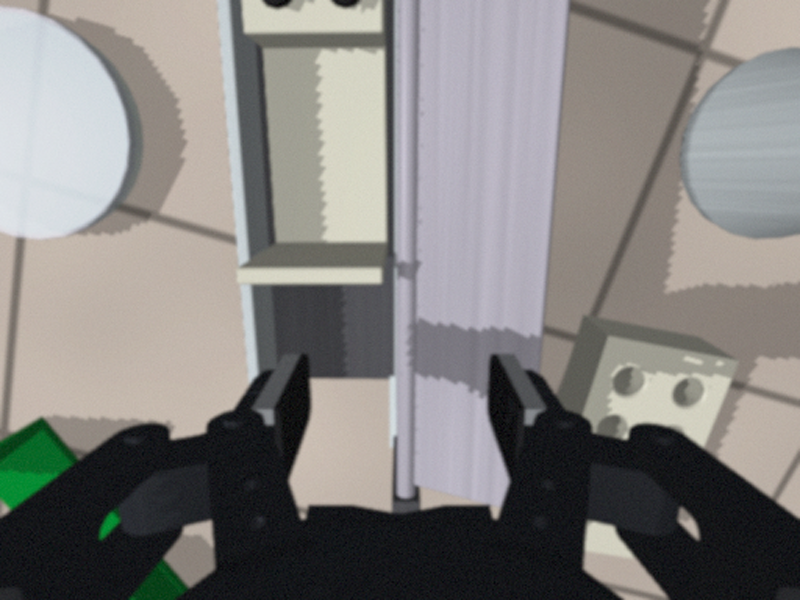

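View pics/scene2.png

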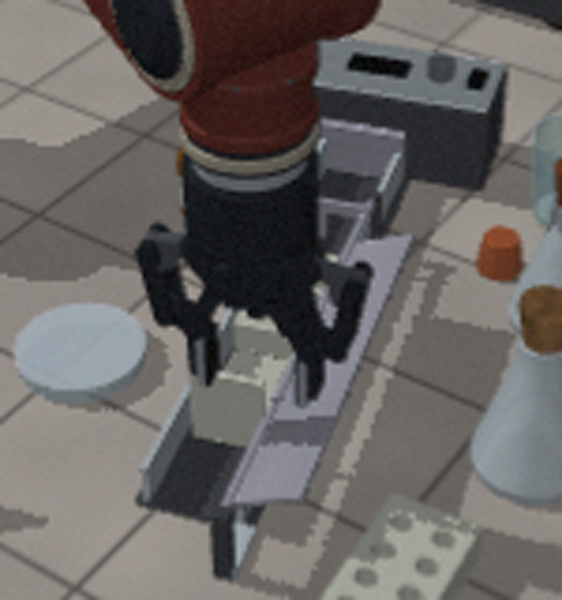

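Both fingers are placed as intended: the left over the open chute behind the plate, the right over the treadle. Now pressing down in small steps.

>>> {"fn": "carry_out", "kwargs": {"series": [[0.06,0.02,-0.4,0,0,0,0.65],[0,0,-0.4,0,0,0,0.65],[0,0,-0.4,0,0,0,0.65],[0,0,-0.3,0,0,0,0.65],[0,0,0,0,0,0,0.65]]}}

```text
t: 6.65
tool_pos: [0.5702, -0.1095, 0.0482]
tool_rot: [1.88, 2.517, 0.0]
contact_force: [2.1, 0.6, 3.3]
opening: 0.055
```

```bash
cat > look.py <<'E'
import sys
from station import ctrl
from h import *
import cv2
n=sys.argv[1]
L=np.load("lane2.npy");o=ctrl.get_obs();print("t",o["t"],"lane",w2l(L,o["tool_pos"]).round(1),"F",o["contact_force"].round(1))
a=ctrl.get_image("scene")["frame"][120:290,180:330];b=ctrl.get_image("wrist")["frame"]
a=cv2.resize(a,None,fx=400/170,fy=400/170,interpolation=cv2.INTER_CUBIC)
b=cv2.resize(b,(447,400)) if 0 else cv2.resize(b,(int(512*335/384),335))
b=cv2.copyMakeBorder(b,0,65,0,0,0);cv2.imwrite(f"pics/{n}.png",np.hstack([a,b]))
E
python3 look.py c1
```

```text
t 6.65 lane [[  34.5 -123.7   48.2]] F [2.1 0.6 3.3]
```

View pics/c1.png

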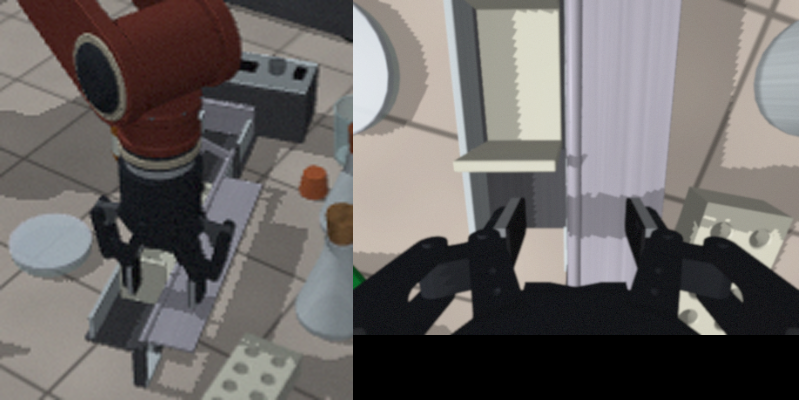

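>>> {"fn": "carry_out", "kwargs": {"series": [[0,0,-0.24,0,0,0,0.65],[0,0,-0.2,0,0,0,0.65],[0,0,0,0,0,0,0.65]]}}

```text
t: 7.05
tool_pos: [0.5696, -0.1098, 0.0371]
tool_rot: [-1.88, -2.517, 0.001]
contact_force: [0.6, -1.0, 3.6]
opening: 0.0557
```

```bash
python3 look.py c2
python3 - <<'E'
from station import ctrl
import cv2
f=ctrl.get_image("top")["frame"];cv2.imwrite("pics/c2t.png",cv2.resize(f[150:240,170:310],None,fx=5.5,fy=5.5,interpolation=cv2.INTER_CUBIC))
E
```

```text
t 7.05 lane [[  33.9 -123.9   37.1]] F [ 0.6 -1.   3.6]
```

View pics/c2.png

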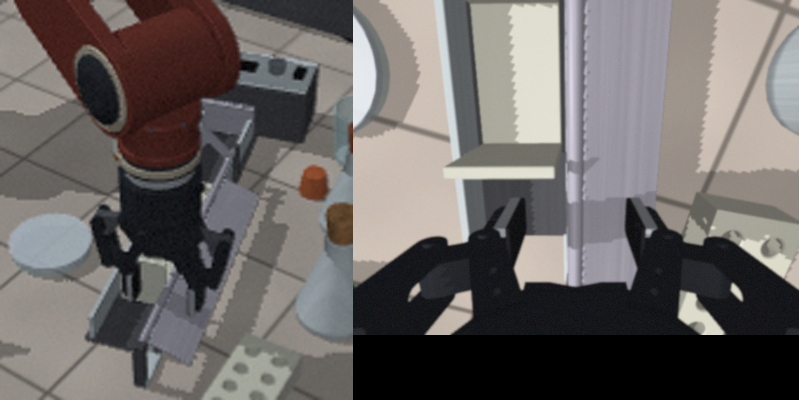

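View pics/c2t.png

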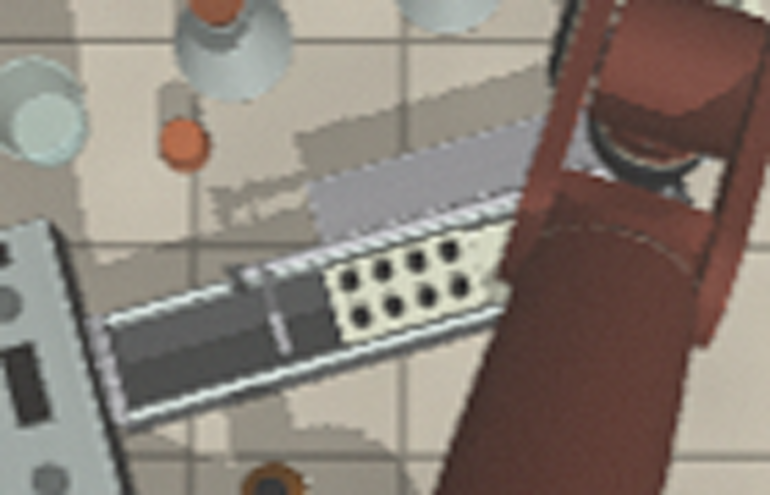

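```bash
cat > gq.py <<'E'
import sys
from station import ctrl
from h import *
import cv2
n=sys.argv[1];L=np.load("lane2.npy")
p=ctrl.get_image("scene");f=cv2.resize(p["frame"][140:290,200:310],None,fx=5,fy=5,interpolation=cv2.INTER_CUBIC);f=f[:,:]
g=f.copy()
for q,col in[(0,(255,0,0)),(.6,(0,255,255)),(.8,(0,255,0)),(.9,(0,0,255))]:
    a=.384-q
    x=34+50*np.cos(a)-2.5*np.sin(a);z=50+50*np.sin(a)+2.5*np.cos(a)
    for y in(-185,80):
        u=proj(p,l2w(L,(x,y,z)))[0];u=(u-[200,140]+.5)*5
        cv2.circle(g,tuple(int(v) for v in u),2,col,-1)
cv2.imwrite(f"pics/{n}.png",cv2.resize(np.hstack([g]),(440,600)))
E
python3 gq.py g1
```

```text
(no output)
```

View pics/g1.png

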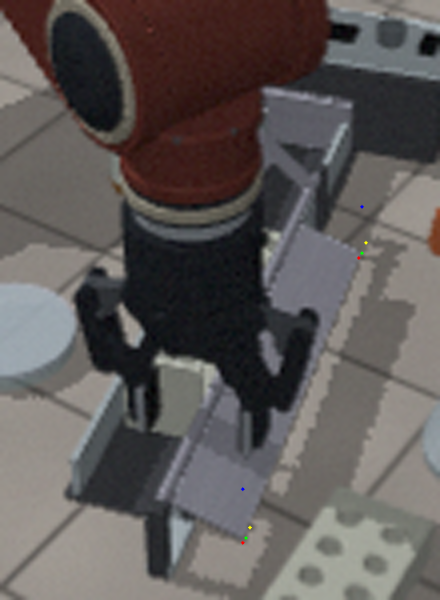

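>>> {"fn": "carry_out", "kwargs": {"series": [[0,0,-0.06,0,0,0,0.65],[-0.046,0.153,0,0,0,0,0.65],[-0.046,0.153,0,0,0,0,0.65],[-0.046,0.153,0,0,0,0,0.65],[-0.046,0.153,0,0,0,0,0.65],[-0.046,0.153,0,0,0,0,0.65],[-0.046,0.153,0,0,0,0,0.65],[0,0,0,0,0,0,0.65]]}}

```text
t: 8.05
tool_pos: [0.563, -0.086, 0.0364]
tool_rot: [-1.879, -2.518, -0.001]
contact_force: [2.1, -0.7, 3.3]
opening: 0.0557
```

```bash
python3 look.py c3; python3 gq.py g3
```

```text
t 8.05 lane [[ 34.3 -99.2  36.4]] F [ 2.1 -0.7  3.3]
```

View pics/c3.png

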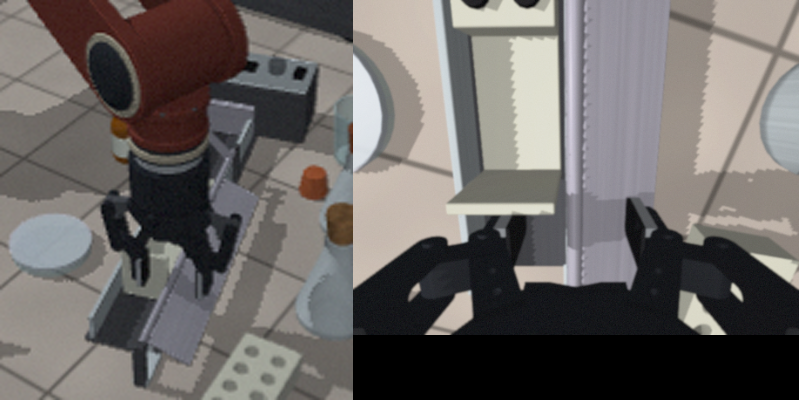

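View pics/g3.png

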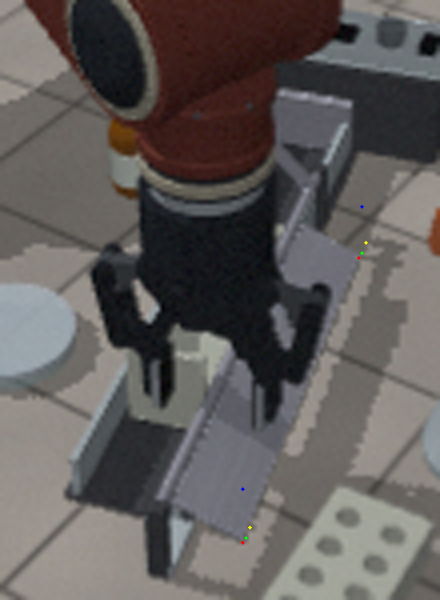

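```bash
cat > wov.py <<'E'
import sys
from station import ctrl
from h import *
import cv2
n=sys.argv[1];rys=[float(a) for a in sys.argv[2:]];L=np.load("lane2.npy")
o=ctrl.get_obs();p=ctrl.get_image("wrist");q=wristcal(p,o)
g=cv2.resize(p["frame"],(800,600),interpolation=cv2.INTER_CUBIC)
P=lambda X:tuple(int(v) for v in (proj(q,l2w(L,X))[0]+.5)*800/512)
ty=w2l(L,o["tool_pos"])[0][1]
for k,col in[(.6,(0,255,255)),(.7,(255,255,0)),(.8,(0,255,0)),(.9,(0,0,255))]:
    a=.384-k;x=34+50*np.cos(a)-2.5*np.sin(a);z=50+50*np.sin(a)+2.5*np.cos(a)
    cv2.line(g,P((x,ty+20,z)),P((x,min(80,ty+130),z)),col,1)
cv2.line(g,P((-34,ty+20,36)),P((-34,ty+130,36)),(255,0,255),1)
for r,col in zip(rys,[(255,0,0),(0,255,0),(0,0,255)]): cv2.line(g,P((-25,r-90,66)),P((25,r-90,66)),col,1)
cv2.imwrite(f"pics/{n}.png",g)
E
python3 wov.py o3 -7 0 7
```

```text
(no output)
```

View pics/o3.png

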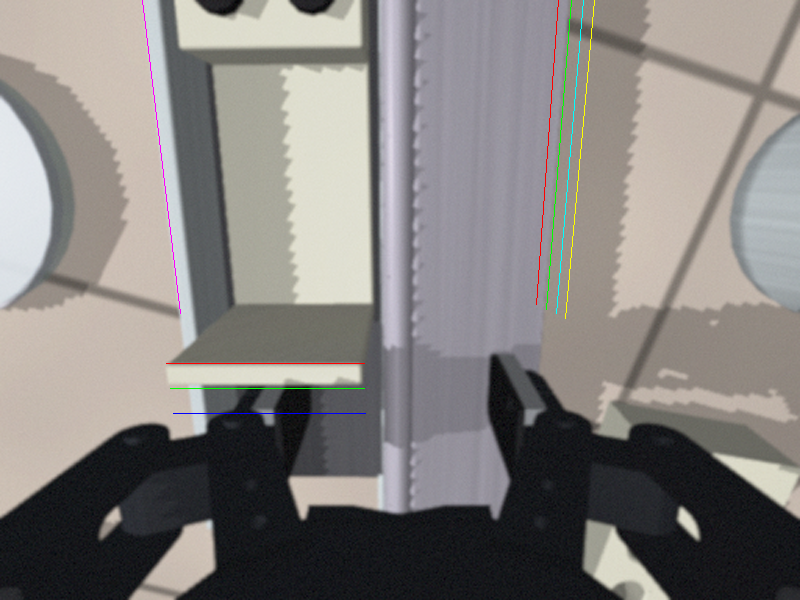

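Overlay check: the treadle edge matches q ≈ 0.82. The plate is at rack y ≈ 0, so the finger is touching it, and the front is still short of the blade. Now I'll push.

>>> {"fn": "carry_out", "kwargs": {"series": [[-0.069,0.23,0,0,0,0,0.65],[-0.069,0.23,0,0,0,0,0.65],[-0.069,0.23,0,0,0,0,0.65],[-0.069,0.23,0,0,0,0,0.65],[-0.069,0.23,0,0,0,0,0.65],[-0.069,0.23,0,0,0,0,0.65]]}}

```text
t: 8.85
tool_pos: [0.5525, -0.0516, 0.0363]
tool_rot: [-1.879, -2.517, 0.0]
contact_force: [2.4, -2.6, 2.5]
opening: 0.0557
```

```bash
python3 look.py c4; python3 wov.py o4 30 35 40
```

```text
t 8.85 lane [[ 34.1 -63.2  36.3]] F [ 2.4 -2.6  2.5]
```

View pics/c4.png

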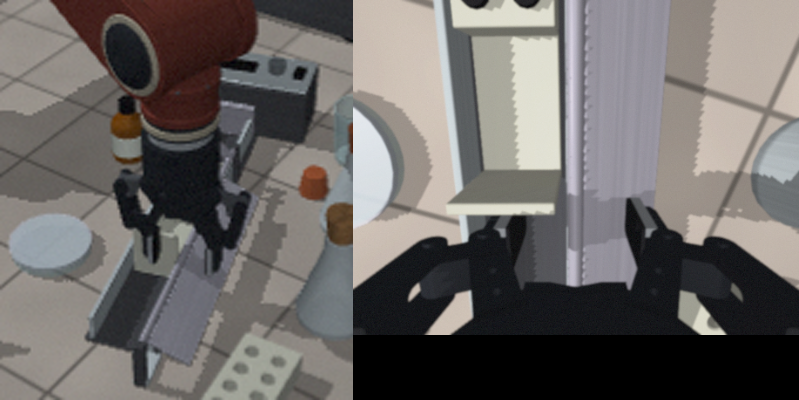

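View pics/o4.png

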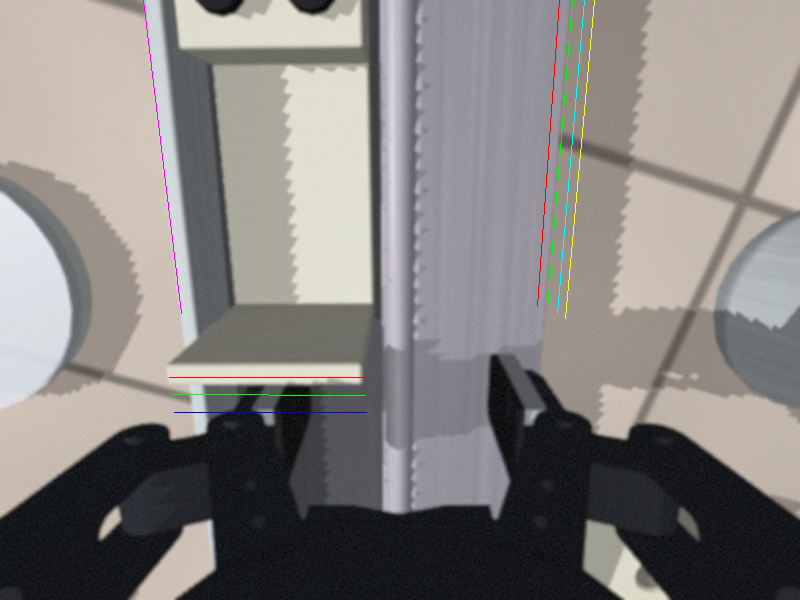

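The rack moves with the finger (rack y ≈ 38) and stays straight, with the gate still at about 0.82. Continuing.

>>> {"fn": "carry_out", "kwargs": {"series": [[-0.069,0.23,0,0,0,0,0.65],[-0.069,0.23,0,0,0,0,0.65],[-0.069,0.23,0,0,0,0,0.65],[-0.069,0.23,0,0,0,0,0.65],[-0.069,0.23,0,0,0,0,0.65],[-0.069,0.23,0,0,0,0,0.65],[-0.069,0.23,0,0,0,0,0.65],[-0.069,0.23,0,0,0,0,0.65],[-0.069,0.23,0,0,0,0,0.65],[-0.069,0.23,0,0,0,0,0.65],[-0.069,0.23,0,0,0,0,0.65]]}}

```text
t: 10.1
tool_pos: [0.5336, 0.0116, 0.0363]
tool_rot: [1.88, 2.517, -0.0]
contact_force: [2.6, -2.1, 3.2]
opening: 0.0556
```

```bash
python3 look.py c5; python3 wov.py o5 100 105 110
```

```text
t 10.1 lane [[34.   2.8 36.3]] F [ 2.6 -2.1  3.2]
```

View pics/o5.png

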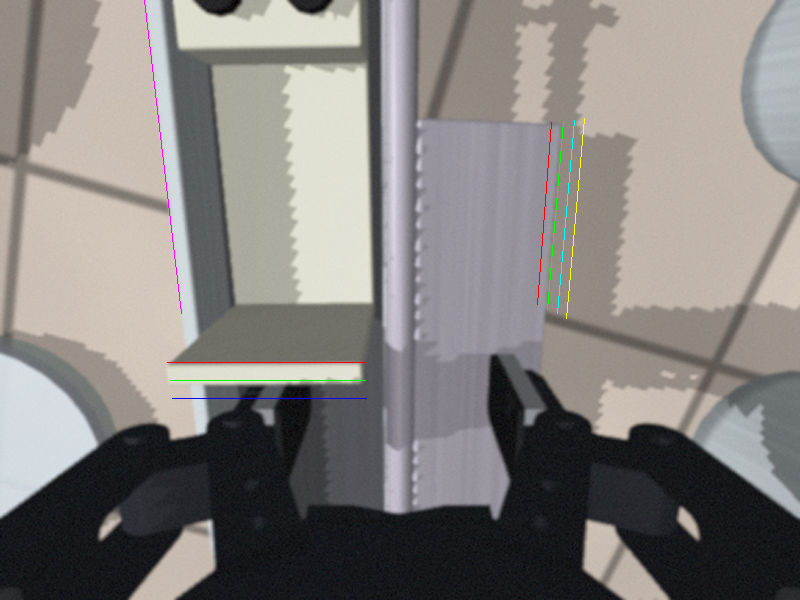

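View pics/c5.png

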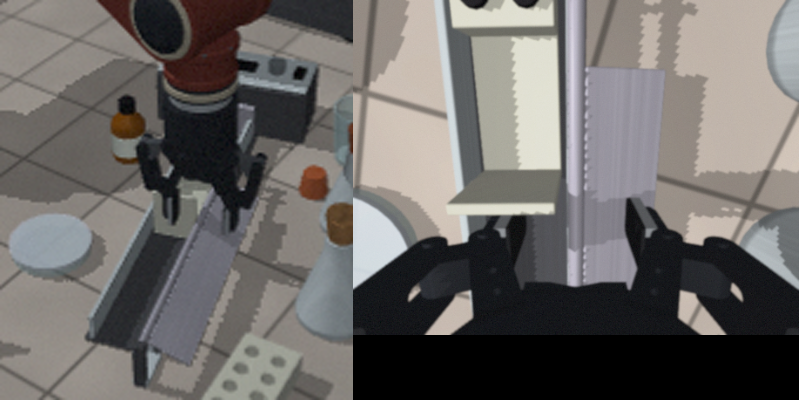

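>>> {"fn": "carry_out", "kwargs": {"series": [[-0.051,0.173,0,0,0,0,0.65],[-0.051,0.173,0,0,0,0,0.65],[-0.051,0.173,0,0,0,0,0.65],[-0.051,0.173,0,0,0,0,0.65],[-0.051,0.173,0,0,0,0,0.65],[-0.051,0.173,0,0,0,0,0.65],[0,0,0,0,0,0,0.65]]}}

```text
t: 10.95
tool_pos: [0.5259, 0.0379, 0.0363]
tool_rot: [-1.879, -2.517, -0.001]
contact_force: [2.9, -1.1, 3.9]
opening: 0.0557
```

>>> {"fn": "carry_out", "kwargs": {"series": [[-0.023,0.077,0,0,0,0,0.65],[-0.023,0.077,0,0,0,0,0.65],[0,0,0,0,0,0,0.65]]}}

```text
t: 11.25
tool_pos: [0.5249, 0.0412, 0.0363]
tool_rot: [-1.88, -2.517, -0.0]
contact_force: [2.4, -1.9, 3.3]
opening: 0.0554
```

>>> {"fn": "carry_out", "kwargs": {"series": [[-0.023,0.077,0,0,0,0,0.65],[0,0,0,0,0,0,0.65]]}}

```text
t: 11.45
tool_pos: [0.5244, 0.043, 0.0363]
tool_rot: [-1.88, -2.517, -0.0]
contact_force: [2.1, -2.4, 3.3]
opening: 0.0555
```

>>> {"fn": "carry_out", "kwargs": {"series": [[-0.023,0.077,0,0,0,0,0.65],[0,0,0,0,0,0,0.65]]}}

```text
t: 11.65
tool_pos: [0.5242, 0.0439, 0.0366]
tool_rot: [1.877, 2.516, -0.002]
contact_force: [3.3, -6.4, 4.0]
opening: 0.0554
```

```bash
python3 look.py c6; python3 wov.py o6 130 135 140
```

```text
t 11.65 lane [[34.2 36.4 36.6]] F [ 3.3 -6.4  4. ]
```

View pics/o6.png

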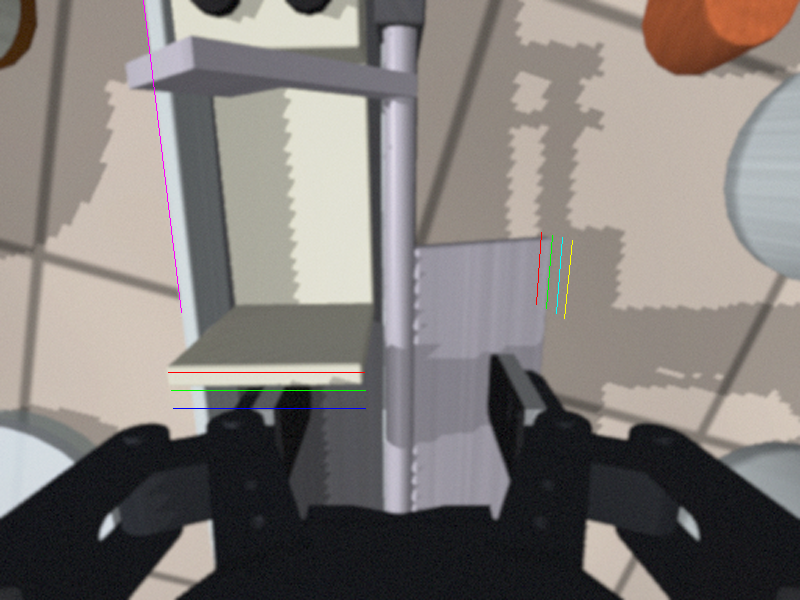

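>>> {"fn": "carry_out", "kwargs": {"series": [[-0.015,0.05,0,0,0,0,0.65],[0,0,0,0,0,0,0.65]]}}

```text
t: 12.0
tool_pos: [0.5243, 0.044, 0.037]
tool_rot: [1.875, 2.515, -0.004]
contact_force: [3.4, -10.6, 5.4]
opening: 0.0557
```

Run:
```python
from station import ctrl
from h import *
import cv2
L=np.load("lane2.npy");o=ctrl.get_obs();print(w2l(L,o["tool_pos"]),o["contact_force"])
p=ctrl.get_image("top");f=cv2.resize(p["frame"][160:240,170:280],None,fx=7,fy=7,interpolation=cv2.INTER_CUBIC);cv2.imwrite("pics/t7.png",f)
p=ctrl.get_image("scene");f=cv2.resize(p["frame"][140:220,210:320],None,fx=7,fy=7,interpolation=cv2.INTER_CUBIC);cv2.imwrite("pics/s7.png",f)
```

```text
[[34.36788176 36.50352321 37.00455233]] [  3.35918559 -10.59335929   5.42292277]
```

View pics/t7.png

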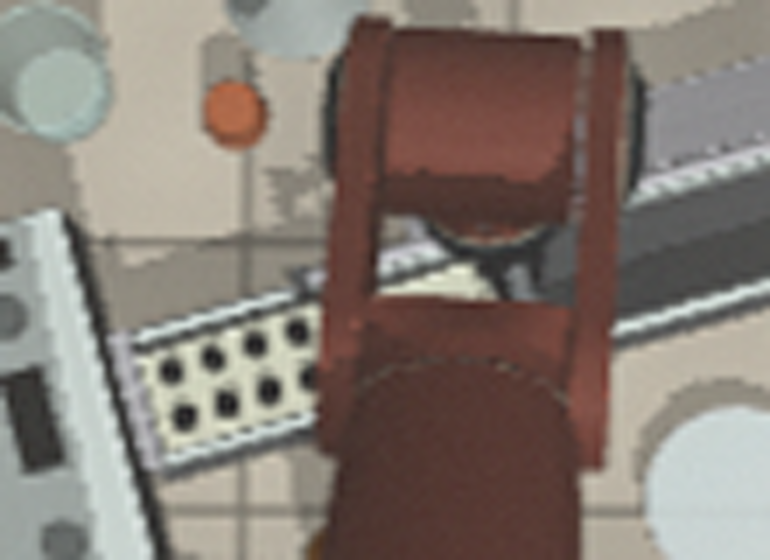

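View pics/s7.png

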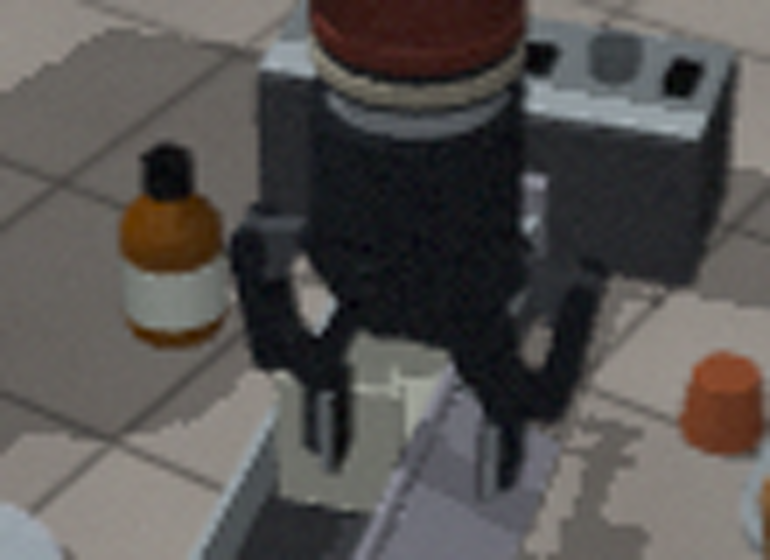

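The top view shows the tube block meeting the end stop at about (150,410), and the push force rose to 10 N with no travel, so the rack is home. I'll back off the plate with the treadle still held, then rise slowly so the gate shuts gently.

>>> {"fn": "carry_out", "kwargs": {"series": [[0.057,-0.192,0,0,0,0,0.65],[0.057,-0.192,0,0,0,0,0.65],[0.057,-0.192,0,0,0,0,0.65],[0.057,-0.192,0,0,0,0,0.65],[0,0,0,0,0,0,0.65]]}}

```text
t: 12.6
tool_pos: [0.5291, 0.0264, 0.0361]
tool_rot: [-1.88, -2.516, 0.001]
contact_force: [0.5, 1.8, 3.1]
opening: 0.0552
```

```bash
python3 look.py c8; python3 wov.py o8 130 135 140
```

```text
t 12.6 lane [[33.9 18.3 36.1]] F [0.5 1.8 3.1]
```

View pics/o8.png

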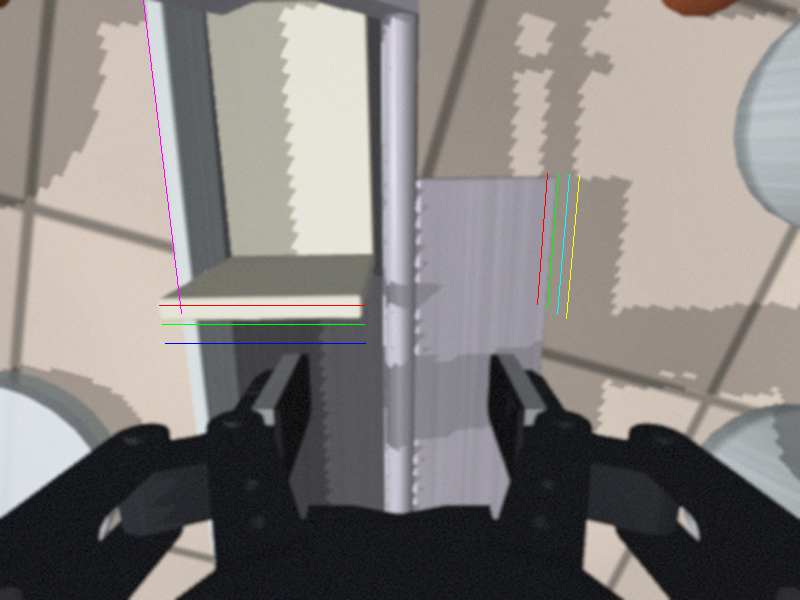

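With the line colours read in the right order (red 140, green 135), the plate gives rack y ≈ 136.6 mm, so it is home. Rising now.

>>> {"fn": "carry_out", "kwargs": {"series": [[0,0,0.3,0,0,0,0.65],[0,0,0.3,0,0,0,0.65],[0,0,0.3,0,0,0,0.65],[0,0,0.3,0,0,0,0.65],[0,0,0.3,0,0,0,0.65],[0,0,0.5,0,0,0,0.65],[0,0,1,0,0,0,0.65],[0,0,1,0,0,0,0.65],[0,0,1,0,0,0,0.65],[0,0,1,0,0,0,0.65],[0,0,0,0,0,0,0.65]]}}

```text
t: 13.85
tool_pos: [0.5317, 0.0267, 0.1917]
tool_rot: [1.875, 2.511, 0.007]
contact_force: [0.8, -0.0, 0.3]
opening: 0.0554
```

```bash
python3 look.py c9; python3 gq.py g9; python3 wov.py o9 130 135 140
```

```text
t 13.85 lane [[ 36.5  17.8 191.7]] F [ 0.8 -0.   0.3]
```

View pics/g9.png

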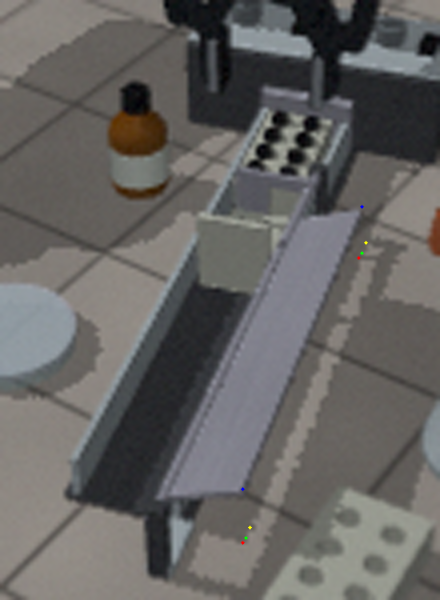

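View pics/o9.png

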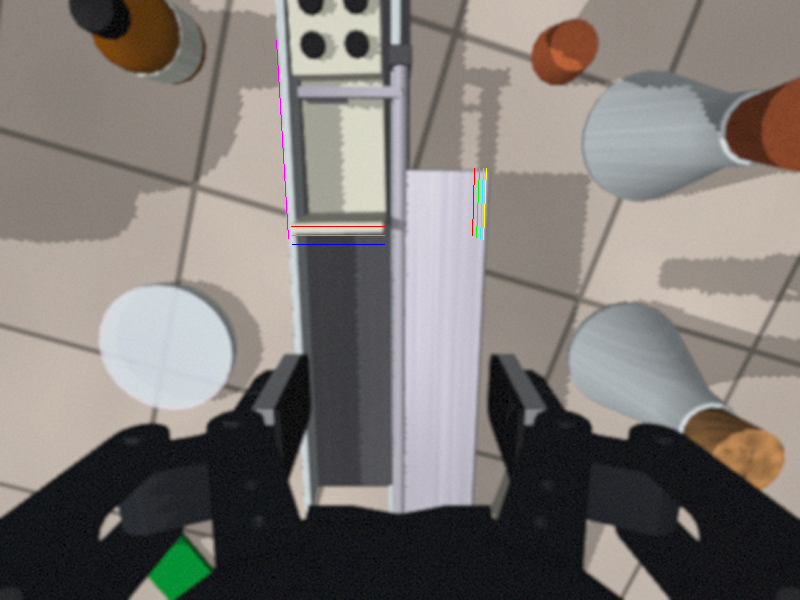

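The gate is shut: the treadle corners sit on the q = 0 marks, and the blade is behind the tube block with a visible gap. The rack is straight and the robot is clear. Handing in.

Run:
```python
from station import ctrl
print(ctrl.finish_job()); print(ctrl.get_obs()["t"])
```

```text
the job is handed in; nothing more can be done
None
the job is handed in; nothing more can be done
```

The rack is loaded fully home and the gate is shut behind the tubes. I handed the job in a little after 13.9 s of the 42 s; it reports no verdict.

**What I did:** One fingertip pressed the treadle until the gate stood at about 0.82 rad. The other finger, 55 mm across, pushed the rack by its rear plate to the end stop. I then backed off about 18 mm with the treadle still held, and rose slowly so the gate closed gently.

**Last checks:**
- **Rack home:** with the gate still held up, the wrist-camera overlay put the rack at about y 137 mm. The push force rose to about 10 N with no further travel, and the top view showed the tube block against the stop. The last overlay, from higher up after the gate shut, read nearer 135 mm. That is coarser, but still above the 131 mm limit.
- **Gate shut:** after release, the treadle corners lay on the marks for a shut gate. The blade was visible behind the tube block with a gap.
- **Robot clear:** the fingertips were about 190 mm up, and the force reading was at noise level.
- **Bystanders:** none looked moved in the pictures, but I did not measure them again.

**Disagreements:** the networks' marks for the shaft, treadle and lane origin were up to about 3.6 pixels off my corner fit, so I used a refit from the wrist view, good to under 1 pixel. I also misread the overlay line colours once, which made the rack look about 3 mm short. I corrected that before letting the gate down.

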